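Cock the spring kick-out on its hair-trigger catch and load a bush

TASK

The spring kick-out has been fired. Draw its arm back by the ball knob on the bail, lift the bail's cross bar over the nose of the hair-trigger catch and with the knob still in hand ease it forward behind the nose until the catch has taken the pull, and only then let go, so that the catch alone holds it; then stand the tall slim bush upright in the nest, on the block between the two guide rails. Never let the arm fly, never force or snatch the bar on the catch (20 N at most), and leave the other bushes, the hex key and the spanner where they lie.

Things in the scene. Friction and masses are not known exactly. Their poses are not given: they have to be found in the camera images.
- kick_out: Bench spring kick-out, fixed: aluminium bed 222 x 72 x 12 mm with the catch at -x, the upright kicker arm in the middle, the nest block at +x. Origin on the table under the arm's pivot; x = kicking direction, z up; it reaches from x = -175 (brass adjusting knob) to +85 mm (chute). Its mechanism moves in its x-z plane (y = 0). Below, x is along this axis and heights are over the table.
- kicker_pivot (a point): Pivot pin of the kicker arm at x = 0, height 30 mm. The steel arm (10 x 13 mm) has a rubber pad 20 mm across on its +x side and a heavy steel head (cylinder 30 mm across, 50 mm long, crosswise) whose top is 97 mm from the pivot. The bail hangs on a pin in the arm 60 mm from the pivot.
- kick_arm (a joint): Arm angle, rad: 0 = fired, leaning 0.35 rad past upright towards +x, held there by its spring; grows as it is drawn back to -x (upright at 0.35, stop at 1.15). Hooked it reads about 0.77 to 0.91. At the knob the spring pulls towards +x with 8 to 10 N, and up to 19 N (also down, 12 N) while the bail is lifted over the nose; a light robot arm yields some mm. Let go uncaught, the arm flies.
- bail: Bail: U of steel rod hinged on the arm's pin (its origin), legs 26 mm apart (20 mm clear) running to its -x, closed by a cross bar 8 mm thick. In its own frame the bar's centre is at x = -100, z = 0 mm, the knob's centre at x = -108, z = +36 mm. It swings freely upwards about the pin; fired, it lies nearly level on a shoulder of the arm.
- bail_knob (a point): Centre of the smooth black ball knob on the bail, 22 mm across, on a thin stem above the cross bar, about 116 mm above the table when fired. Only the stem is within 28 mm below this centre. Grasp it from above; it turns and may settle a few mm between the fingers as the bail tilts.
- bail_bar (a point): Centre of the bail's cross bar (8 mm thick, lying along the kick-out's y).
- catch_seat (a point): Mark on the bed: centre of the hooked cross bar, down on the catch's tail, at the catch's middle setting: x = -128 mm, height 75.5 mm. A screw sets the catch up to 3 mm nearer or farther along x; this mark does not show the setting: feel for it. As the nose takes the load, the pull at the knob fades to nothing. Let go only then.
- catch_nose (a point): Mark: top of the catch's nose at its middle setting, x = -120 mm, height 82 mm. The steel nose, 11 mm wide, 8 mm thick, comes up between the bail's legs; the bar passes over it with its centre at 89 mm or higher, and bears on its slightly undercut -x face. It holds only if the bar's centre is below 79 mm. A flat tail runs from it to -x under the bar, 35 mm long, top at 71 mm.
- catch_pivot (a point): Mark: the catch's pivot at its middle setting, height 45 mm. A spring keeps the nose upright against a stop, but the arm's pull almost tips it towards +x: some 2 to 3 N more towards +x on the hooked bar, lifting the tail, or letting the bar jump on to the nose from 2 mm or more trips it or exceeds 20 N. Pushing it to -x or down does not trip it.
- nest_seat (a point): Centre of the nest block's top, where the bush's foot centre belongs: x = 39 mm, height 53 mm. Two guide rails along x, 28 mm apart, bevelled inside, 6 mm high, at y = +-14 to 21 mm; block and rails run from x = 22 to 56 mm, both ends open. The fired arm's pad stands in the bush's place; cocked, it is about 35 mm clear. Hold the bush 10 mm or more above its foot to clear the rails.
- bush_4: The tall slim grey turned bush, 24 mm across its foot flange, 30 mm tall, loose, about 30 g, upright on the table left of the kick-out. Origin: centre of its foot, z up.
- bush_1: Another grey bush, 28 mm across, 22 mm tall: too wide for the nest. Leave it.
- bush_3: Another grey bush, 32 mm across, 12 mm tall: too wide for the nest. Leave it.
- hex_key_5: Black hex key, 33 x 88 x 5 mm, lying on the robot's side of the kick-out. Leave it.
- spanner_8_10: Small open-ended spanner, 22 x 120 x 6 mm, lying behind the kick-out. Leave it.
Things that resemble listed ones, but are neither listed nor needed, are in the scene too. Leave any pink look-alike of the bush_4 alone.

How it is judged:
On the way, in this order (a step that is already met when the one before it is completed fails the run):
1. still held by the knob, the bail is eased on until the catch has taken the pull (over 5 N of it) (value of joint kick_arm between 0.7 and 0.94 rad and contact force between bail and kick_out above 5 N and contact force between the fingers and bail above 0.2 N and z of bail_bar in the frame of kick_out below 0.082 m), for 0.25 s.
2. the arm is drawn back and the catch alone holds it, the robot clear of the kick-out (value of joint kick_arm above 0.7 rad and contact force between each of the fingers, the arm and kick_out below 0.1 N), for 0.4 s.
3. the tall slim bush stands in the nest (value of joint kick_arm above 0.7 rad and x of bush_4 in the frame of kick_out between 0.031 and 0.047 m and y of bush_4 in the frame of kick_out between -0.004 and 0.004 m and z of bush_4 in the frame of kick_out between 0.05 and 0.055 m and angle between bush_4's own z axis and vertical below 0.1 rad), for 0.2 s.
At the end, for the whole second after the job is handed in: The catch alone holds the arm drawn back (over 0.7 rad, at rest); the tall slim bush stands still and upright (0.1 rad) down on the nest block, its foot centre within 8 mm of the nest's centre along the kick-out and 4 mm across; the robot is clear of the kick-out (all of step 3 and contact force between each of the fingers, the arm and kick_out below 0.1 N and linear speed of bush_4 below 0.02 m/s and velocity of joint kick_arm between -0.1 and 0.1 rad/s); the robot touches nothing.
It fails at once if the arm is let fly (swings forward faster than 3 rad/s, below 0.6 rad) (value of joint kick_arm below 0.6 rad and velocity of joint kick_arm below -3 rad/s).
It fails at once if the bail is forced or snatched on the catch with more than 20 N (contact force between bail and kick_out above 20 N).
It fails at once if another bush, the hex key or the spanner is disturbed (moved over 20 mm) (distance of any of bush_1, bush_3, hex_key_5, spanner_8_10 from where it was at the start of the episode above 0.02 m).
It also fails if it takes over 66 s, if anything falls off the work surface, if the arm or the gripper's body presses on something with over 40 N, if the wrist force passes 120 N, or if a joint passes its speed limit or range.

ROBOT

A 7-joint arm with a two-finger parallel gripper is mounted at the origin on a cart in front of the work surface, level with it; the furniture and walls round the work are solid. World frame = base frame: x ahead of the robot, y to its left, z up, the work surface at z = 0. Lengths are in m, angles in rad, forces in N, time in s.
With the tool pointing down it reaches from about 0.4 to 0.85 m from the base axis. Payload 4.5 kg.
Tool frame: the origin (TCP) lies where the fingers leave the gripper's body, on its centre line; the fingertips stand 64 mm ahead of it and the grasp point (between the pads) lies 45 mm ahead of it; z points along the fingers, y is the line along which they close (so a half turn about z gives the same grasp; the last joint's range is limited). The gripper opens to 88 mm and grips with 3 to 60 N. Pads are 18 mm wide; open, the fingers measure 123 mm over their backs; the gripper's body (75 mm by 187 mm) begins 45 mm behind the grasp point.
Start: joints at [-1.312, 0.689, -0.195, 1.565, 0.157, 0.902, -0.215], TCP at [0.139, 0.609, 0.303] pointing down, gripper open.
Joint ranges: [-3.01, 3.01], [-0.46, 2.08], [-1.47, 1.51], [0.13, 2.56], [-1, 4.14], [0.04, 2.09], [-2.66, 2.66]. Speed limits (rad/s): [2.57, 2.57, 3.14, 3.14, 3.14, 3.14, 3.14].

INTERFACE

Orientations are given as a unit quaternion [x, y, z, w].
In Python, from plant import r gives the robot as it stands.
- The arm moves only by the tool play_rows, never from a script. Its arguments are lists of equal length, an entry for each row: "translation": the shift along the tool's x, y, z in m, a list of three; "delta_rot": the turn, a rotation vector about the tool's x, y, z in degrees, a list of three; "grip": the opening, from -1 (shut) to 1 (fully open). In form: {"translation": [[x, y, z], ...], "delta_rot": [[rx, ry, rz], ...], "grip": [grip, ...]}. A call has 1 to 20 rows; each row shifts and turns the commanded pose from where the row before left it, along the tool's axes as they then stand; what a row does not reach is not made up. A row lasts 1/8 s, in which the tool goes at most 62.5 mm and 10.7 degrees, less where a joint would pass 70% of its speed; a pose out of reach is approached as far as the arm can. A call with a gripper value outside its range is refused whole. The fingers move at their own pace and stop on an object; "squeeze" is the grip in N (left out, the last holds). Time passes only in rows, so rows that do not move let the fingers close. It gives the time, the measured TCP pose, the force, the opening and the grip force at its end, in the units of the state.
- r.get_state(): the state, without advancing time (a new reading comes with each control period).
- r.snapshot(name): name is "side" or "top" or "wrist"; returns the picture (400x640x3 uint8, blue, green, red); there is no depth.
- r.get_calibration(name): a dict with "intrinsics" (3x3 intrinsics, pixels), "eye" and "rotation" of the camera in the world. Camera axes: x right, y up, looking along -z (the intrinsics and any distortion apply to the point x, -y, -z); pixel columns grow to the right and rows downward; lengths in m; the calibration is good to about 2 mm. The wrist camera is an equidistant fisheye: a pixel r from the principal point sees the ray r / f radians off the axis. A picture is of the moment at which its call begins: read the wrist's pose just before it. get_calibration takes no time and is no camera call; for the wrist camera it gives the pose at the moment of the call.
- r.finish_job(): hands the job in; it is judged then, once.
Trained networks look in the newest picture that a camera, given by its name, has taken for a name from the list of things; names that differ only in an ending like _2 or _b are one class to them, and where a whole thing is asked for, a point or a joint stands for the part that bears it (a point fixed in the world has none). Each returns a list of dicts, best first, with "confidence" (0 to 1); they miss things now and then, are a little off and sometimes report something else, mostly with a low value. They report only what shows in the picture. A call takes as long as a camera call. They do not tell look-alikes from the thing itself.
- r.look_for(camera, target): "point" ([x, y, z] in m, in world coordinates, good to about 4 mm: the middle of the surface that is visible of it).
- r.silhouettes(camera, target): "pixels" (400x640 bool, what is visible of it).
The state is a dict: "clock": time; "q": joint angles; "qd": joint speeds; "joint_torque": joint torques, N m; "tool_pos": TCP position; "eef_rot": TCP orientation; "contact_force": force on the tool from outside, world axes, zero at the start; "moment": the same for the moment, N m; "opening": opening from 0.0 (shut) to 1.0 (fully open); "finger_force": force on a finger pad.
Only numpy, scipy, OpenCV 4.12 (cv2) and the standard library are available. Lean on these libraries where they do the work, as an engineer would, in place of code of your own. Each camera call takes 0.05 s, during which the arm holds its last target. There are 200 camera calls.

## Working session

There is one attempt and no reset: what is moved stays moved. The work goes in short steps, Python scripts to look and compute and a tool call to move; the robot and the scene stay as the last step left them, time stands still between calls to the robot, and variables do not carry over. Pictures are saved under pics/ and viewed, at most 10 in all, crops included, and the job is handed in when it is done.

Besides the shell and the picture viewer there is one more tool, called after "Call:" as name(argument=value, ...), one argument or row to a line, values as JSON. play_rows: Moves the arm, as the interface text tells. Its arguments: {"type":"object","properties":{"translation":{"type":"array","items":{"type":"array","items":{"type":"number"}}},"delta_rot":{"type":"array","items":{"type":"array","items":{"type":"number"}}},"grip":{"type":"array","items":{"type":"number"}},"squeeze":{"type":"number"}},"required":["translation","delta_rot","grip"]}

```bash
ls; mkdir -p pics
python3 - <<'E'
from plant import r
import cv2,numpy as np
s=r.get_state();print({k:np.round(v,3) for k,v in s.items()})
for c in("top","side"):
    im=r.snapshot(c);cv2.imwrite(f"pics/{c}0.png",im)
    k=r.get_calibration(c);print(c,k)
    for t in("kick_out","bail_knob","bail_bar","kicker_pivot","catch_seat","catch_nose","nest_seat","bush_4","hex_key_5","spanner_8_10"):
        print(t,[(np.round(d["point"],3).tolist(),round(d["confidence"],2)) for d in r.look_for(c,t)][:5])
E
```

```text
pics
{'clock': np.float64(0.0), 'q': array([-1.312,  0.69 , -0.195,  1.566,  0.157,  0.903, -0.215]), 'qd': array([-0.002,  0.001,  0.001,  0.001,  0.001,  0.001, -0.   ]), 'joint_torque': array([ 0.0000e+00, -5.2756e+01, -1.2670e+00, -1.5342e+01, -5.3000e-02,
        7.0000e-03,  0.0000e+00]), 'tool_pos': array([0.139, 0.609, 0.302]), 'eef_rot': array([ 0.112,  0.994, -0.001, -0.   ]), 'contact_force': array([-0.387,  0.96 , -0.242]), 'moment': array([ 0.052, -0.003,  0.003]), 'finger_force': np.float64(0.0), 'opening': np.float64(1.001)}
top {'intrinsics': array([[436.13284696,   0.        , 325.80530744],
       [  0.        , 436.13284696, 192.06355315],
       [  0.        ,   0.        ,   1.        ]]), 'eye': array([0.31702342, 0.11817271, 1.01313647]), 'rotation': array([ 0.0811216 , -0.07642027, -0.66814864,  0.73563348])}
kick_out [([0.466, -0.017, 0.022], 0.91), ([0.574, -0.079, 0.007], 0.33)]
bail_knob [([0.474, -0.04, 0.085], 0.65)]
bail_bar [([0.48, -0.04, 0.083], 0.57)]
kicker_pivot [([0.472, -0.018, 0.025], 0.8)]
catch_seat [([0.466, -0.019, 0.018], 0.95)]
catch_nose
[... 569 characters left out ...]
, 0.55023071]), 'rotation': array([-0.11700534,  0.46483827,  0.85386319, -0.2028615 ])}
kick_out [([0.462, 0.045, 0.046], 0.7)]
bail_knob [([0.474, -0.056, 0.087], 0.67)]
bail_bar [([0.489, 0.324, 0.011], 0.66), ([0.472, -0.058, 0.086], 0.56), ([0.462, 0.047, 0.049], 0.29)]
kicker_pivot [([0.465, 0.043, 0.047], 0.74)]
catch_seat [([0.464, 0.046, 0.05], 0.59)]
catch_nose [([0.464, 0.046, 0.047], 0.74), ([0.578, -0.061, 0.009], 0.6)]
nest_seat [([0.462, 0.047, 0.049], 0.65), ([0.473, -0.056, 0.089], 0.65)]
bush_4 [([0.49, 0.324, 0.011], 0.74), ([0.406, 0.334, 0.015], 0.72), ([0.52, 0.247, 0.021], 0.67), ([0.475, 0.207, 0.016], 0.62), ([0.434, 0.256, 0.023], 0.57)]
hex_key_5 []
spanner_8_10 []
```

Run:
```python
import cv2
im=cv2.imread("pics/top0.png");cv2.imwrite("pics/top1.png",cv2.resize(im,(800,500),interpolation=cv2.INTER_CUBIC))
im=cv2.imread("pics/side0.png");cv2.imwrite("pics/side1.png",cv2.resize(im,(800,500),interpolation=cv2.INTER_CUBIC))
```

```text
(no output)
```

View pics/top1.png

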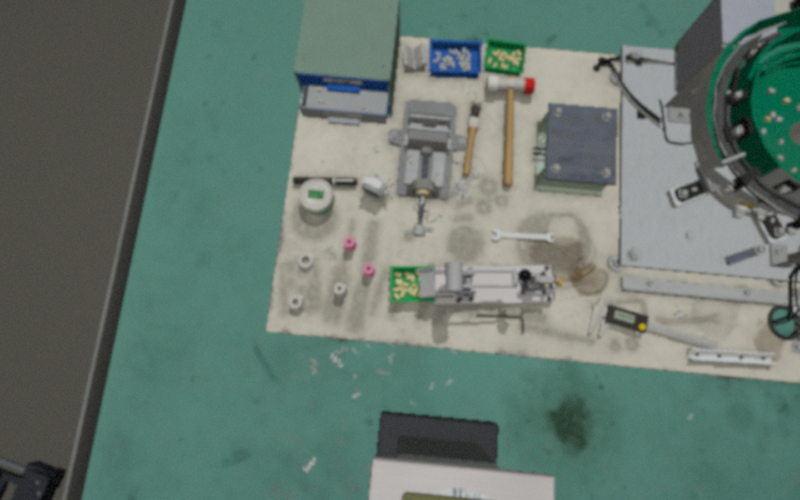

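View pics/side1.png

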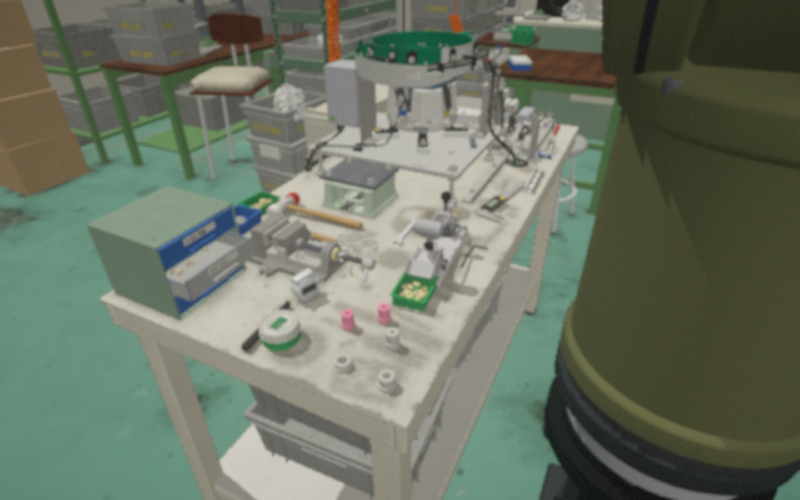

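The top view, in the 800-wide picture, shows the kick-out from the chute at (405,285) to the brass knob at (562,284), with the black ball near (527,275). The bushes are at (306,262), (340,290) and (296,302) in grey, and (349,243) and (368,269) in pink. I'll move the wrist camera over them next.

Call:
play_rows(
  translation=[
    [-0.041, -0.037, 0],
    [-0.041, -0.037, 0],
    [-0.041, -0.037, 0],
    [-0.041, -0.037, 0],
    [-0.041, -0.037, 0],
    [-0.041, -0.037, 0],
    [-0.041, -0.037, 0],
    [-0.041, -0.037, 0],
    [-0.041, -0.037, 0],
    [-0.041, -0.037, 0],
    [0, 0, 0],
    [0, 0, 0],
  ],
  delta_rot=[
    [0, 0, 0],
    [0, 0, 0],
    [0, 0, 0],
    [0, 0, 0],
    [0, 0, 0],
    [0, 0, 0],
    [0, 0, 0],
    [0, 0, 0],
    [0, 0, 0],
    [0, 0, 0],
    [0, 0, 0],
    [0, 0, 0],
  ],
  grip=[1, 1, 1, 1, 1, 1, 1, 1, 1, 1, 1, 1],
)

```text
clock: 2.6
tool_pos: [0.4563, 0.1578, 0.3028]
eef_rot: [0.112, 0.994, 0.0, -0.0]
contact_force: [-0.4, 0.2, -0.6]
opening: 0.996
finger_force: 0.0
```

```bash
cat > h.py <<'E'
from plant import r
import cv2,numpy as np
from scipy.spatial.transform import Rotation as R
def fish(k,uv):
    K=k["intrinsics"];x=(uv[0]-K[0,2])/K[0,0];y=(uv[1]-K[1,2])/K[1,1];t=np.hypot(x,y)
    s=np.sin(t)/t if t>1e-9 else 1
    return R.from_quat(k["rotation"]).apply([x*s,-y*s,-np.cos(t)])
def pin(k,uv):
    K=k["intrinsics"];d=np.array([(uv[0]-K[0,2])/K[0,0],-(uv[1]-K[1,2])/K[1,1],-1])
    return R.from_quat(k["rotation"]).apply(d/np.linalg.norm(d))
def onz(k,uv,z,f=fish):
    d=f(k,uv);return k["eye"]+d*(z-k["eye"][2])/d[2]
def rectify(im,k,x0,y0,z,px,w,h):
    """ortho view of plane z: col -> -y (from y0 down), row -> -x (from x0 down), px m per pixel"""
    c,rr=np.meshgrid(np.arange(w),np.arange(h))
    P=np.stack([x0-rr*px,y0-c*px,np.full(c.shape,z)],-1)-k["eye"]
    v=R.from_quat(k["rotation"]).inv().apply(P.reshape(-1,3));v[:,1:]*=-1
    t=np.arctan2(np.hypot(v[:,0],v[:,1]),v[:,2]);s=t/np.hypot(v[:,0],v[:,1]);K=k["intrinsics"]
    u=(K[0,0]*v[:,0]*s+K[0,2]).reshape(c.shape);w_=(K[1,1]*v[:,1]*s+K[1,2]).reshape(c.shape)
    return cv2.remap(im,u.astype(np.float32),w_.astype(np.float32),cv2.INTER_CUBIC)
E
python3 - <<'E'
from h import *
import pickle
s=r.get_state();print({k:np.round(v,3) for k,v in s.items()})
k=r.get_calibration("wrist");im=r.snapshot("wrist");print(k)
pickle.dump((k,s),open("w1.pkl","wb"))
cv2.imwrite("pics/w1.png",im)
cv2.imwrite("pics/w1b.png",cv2.resize(im,(800,500),interpolation=cv2.INTER_CUBIC))
for t in("bail_knob","bush_4"):
        print(t,[(np.round(d["point"],3).tolist(),round(d["confidence"],2)) for d in r.look_for("wrist",t)][:6])
E
```

```text
{'clock': np.float64(2.6), 'q': array([-0.253,  0.513, -0.267,  1.981,  0.208,  0.674,  0.696]), 'qd': array([-0.032, -0.001, -0.018,  0.006,  0.002, -0.   ,  0.002]), 'joint_torque': array([ 1.5270e+00, -4.0463e+01, -7.3300e-01, -1.2120e+01,  5.9000e-02,
        8.6000e-02,  9.0000e-03]), 'tool_pos': array([0.456, 0.158, 0.303]), 'eef_rot': array([ 0.112,  0.994,  0.   , -0.   ]), 'contact_force': array([-0.448,  0.205, -0.58 ]), 'moment': array([ 0.01 ,  0.002, -0.015]), 'finger_force': np.float64(0.0), 'opening': np.float64(0.996)}
{'intrinsics': array([[309.70691629,   0.        , 319.47610145],
       [  0.        , 309.70691629, 198.93855502],
       [  0.        ,   0.        ,   1.        ]]), 'eye': array([0.39097985, 0.1737022 , 0.38486778]), 'rotation': array([-0.10185808, -0.08235366,  0.61781124,  0.77533998])}
bail_knob [([0.473, -0.014, 0.086], 0.91), ([0.458, 0.041, 0.115], 0.18)]
bush_4 [([0.485, 0.318, 0.012], 0.94), ([0.437, 0.246, 0.026], 0.76), ([0.52, 0.243, 0.026], 0.73), ([0.475, 0.201, 0.029], 0.73), ([0.409, 0.321, 0.02], 0.7), ([0.462, 0.041, 0.041], 0.31)]
```

View pics/w1b.png

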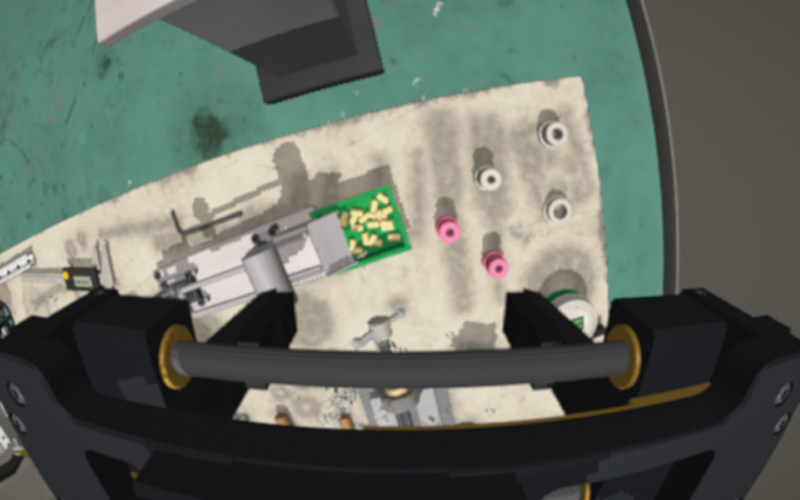

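Grey candidates in this picture: (488,179), (557,209) and (553,133). The nearest, (488,179), is the slim tall one: the network puts its top at z = 0.026 and it has the smallest width. I'll confirm that later in a crop. Now I'll turn the tool across the kick-out and look straight down on it.

Call:
play_rows(
  translation=[
    [-0.011, -0.049, 0],
    [-0.011, -0.049, 0],
    [0, 0, 0],
    [0, 0, 0],
    [0, 0, 0],
    [0, 0, 0],
    [0, 0, 0],
    [0, 0, 0],
    [0, 0, 0],
    [0, 0, 0],
    [0, 0, 0],
    [0, 0, 0],
    [0, 0, 0],
  ],
  delta_rot=[
    [0, 0, 0],
    [0, 0, 0],
    [0, 0, -10],
    [0, 0, -10],
    [0, 0, -10],
    [0, 0, -10],
    [0, 0, -10],
    [0, 0, -10],
    [0, 0, -10],
    [0, 0, -7],
    [0, 0, 0],
    [0, 0, 0],
    [0, 0, 0],
  ],
  grip=[1, 1, 1, 1, 1, 1, 1, 1, 1, 1, 1, 1, 1],
)

```text
clock: 4.38
tool_pos: [0.4561, 0.0571, 0.3028]
eef_rot: [-0.531, 0.848, -0.0, 0.0]
contact_force: [0.5, -0.2, -0.1]
opening: 1.0
finger_force: 0.0
```

Run:
```python
from h import *
import pickle
s=r.get_state();print({k:np.round(v,3) for k,v in s.items() if k in("clock","q","tool_pos","eef_rot")})
k=r.get_calibration("wrist");im=r.snapshot("wrist");print(k["eye"])
pickle.dump((k,s),open("w2.pkl","wb"));cv2.imwrite("pics/w2.png",im)
for t in("bail_knob","bail_bar","hex_key_5"):
    print(t,[(np.round(d["point"],3).tolist(),round(d["confidence"],2)) for d in r.look_for("wrist",t)][:3])
for c in("wrist","top"):
    m=r.silhouettes(c,"kick_out")
    if m:
        p=m[0]["pixels"];np.save(f"sil_{c}.npy",p);print(c,m[0]["confidence"],p.sum())
kn=r.silhouettes("wrist","bail_knob")
for d in kn[:2]:
    p=d["pixels"];print("knobsil",d["confidence"],p.sum(),np.argwhere(p).mean(0)[::-1])
# rectified at z=0.012 and z=.082
a=rectify(im,k,0.54,0.16,0.012,0.0004,800,400)
cv2.imwrite("pics/w2r.png",a)
```

```text
{'clock': np.float64(4.375), 'q': array([ 0.219,  0.545, -0.682,  2.03 ,  0.507,  0.738,  1.911]), 'tool_pos': array([0.456, 0.057, 0.303]), 'eef_rot': array([-0.531,  0.848, -0.   ,  0.   ])}
[ 0.42675699 -0.00202507  0.38483816]
bail_knob [([0.478, -0.039, 0.088], 0.85)]
bail_bar [([0.473, -0.039, 0.087], 0.73), ([0.57, -0.075, 0.01], 0.28)]
hex_key_5 [([0.419, -0.058, 0.004], 0.64), ([0.471, -0.014, 0.036], 0.18)]
wrist 0.55 12131
top 0.81 3372
knobsil 0.78 1969 [261.2468258  113.25139665]
```

View pics/w2r.png

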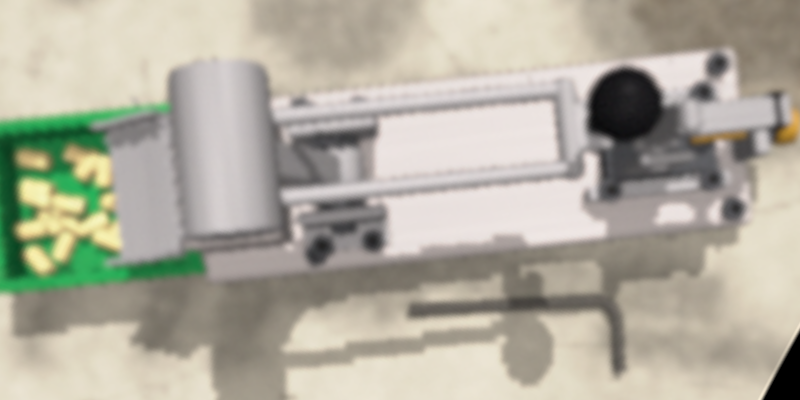

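The rectified view (0.4 mm per pixel, table plane) shows the bed from its lower-left corner at (205,278) to its right end at (735,50) and (745,225). The knob is at (625,103), the head at (222,150) and the hex key at (520,310). I'll refine the knob position by triangulation and look at the bush candidates in an enlarged crop.

Run:
```python
from h import *
import pickle
k,s=pickle.load(open("w2.pkl","rb"));im=cv2.imread("pics/w2.png")
def proj(k,P,fe):
    v=R.from_quat(k["rotation"]).inv().apply(P-k["eye"]);v[1:]*=-1;K=k["intrinsics"]
    h=np.hypot(*v[:2]);t=np.arctan2(h,v[2])/h if fe else 1/v[2]
    return np.array([K[0,0]*v[0]*t+K[0,2],K[1,1]*v[1]*t+K[1,2]])
def dark(im,c,rad,th):
    g=im.max(2).copy();m=np.zeros_like(g);cv2.circle(m,tuple(int(v) for v in c),rad,255,-1)
    b=((g<th)&(m>0)).astype(np.uint8);b=cv2.morphologyEx(b,cv2.MORPH_OPEN,np.ones((3,3),np.uint8))
    n,l,st,ce=cv2.connectedComponentsWithStats(b);i=1+np.argmax(st[1:,4]);return ce[i],st[i]
P0=np.array([.4787,-.0654,.116])
rays=[]
for n,f,rad in(("wrist",1,22),("top",0,9),("side",0,9)):
    kk=k if f else r.get_calibration(n);ii=im if f else cv2.imread(f"pics/{n}0.png")
    p=proj(kk,P0,f)
    try:
        c,st=dark(ii,p,rad,75);print(n,"pred",p.round(1),"found",c.round(1),st)
        rays.append((kk["eye"],(fish if f else pin)(kk,c)))
    except Exception as e: print(n,p,e)
for d in rays: print("at z=.116",(d[0]+d[1]*(.116-d[0][2])/d[1][2]).round(4))
A=sum(np.eye(3)-np.outer(d,d) for e,d in rays);b=sum((np.eye(3)-np.outer(d,d))@e for e,d in rays);print(np.linalg.solve(A,b).round(4))
# bush crop
k1,_=pickle.load(open("w1.pkl","rb"));i1=cv2.imread("pics/w1.png")
cv2.imwrite("pics/bush.png",rectify(i1,k1,.56,.36,.028,.0004,500,500))
```

```text
wrist pred [233.9  80.6] found [236.6  78.7] [224  67  30  25 494]
top pred [419.3 220.4] found [420.  221.6] [416 216  10  13  86]
side pred [356.8 156.9] found [356.8 157. ] [355 155   5   5  23]
at z=.116 [ 0.4758 -0.0656  0.116 ]
at z=.116 [ 0.4763 -0.0668  0.116 ]
at z=.116 [ 0.4783 -0.0648  0.116 ]
[ 0.477  -0.0662  0.1153]
```

View pics/bush.png

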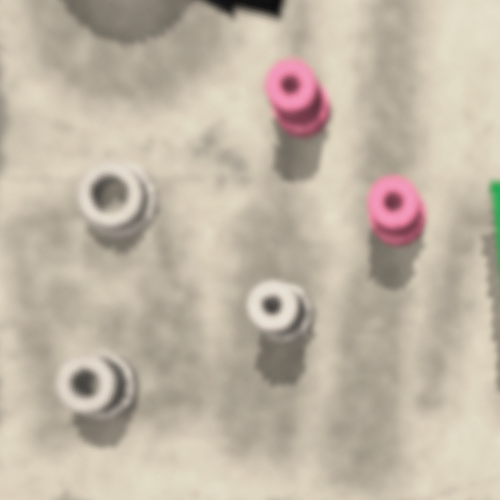

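The three grey bushes in the crop are at (273,307), (110,200) and (90,383), with two pink ones at (292,85) and (394,202). The one at (273,307) is grey, slimmest and tall (long shadow), and shares the pink ones' form, so it is bush_4. I'll go over the knob now.

Call:
play_rows(
  translation=[
    [0.034, -0.0242, 0],
    [0.034, -0.0242, 0],
    [0.034, -0.0242, 0],
    [0, 0, 0],
    [0, 0, 0],
    [0, 0, 0],
    [0, 0, 0],
    [0, 0, 0],
    [0, 0, 0],
    [0, 0, 0],
    [0, 0, 0],
    [0, 0, 0],
    [0, 0, 0],
    [0, 0, 0],
    [0, 0, 0],
    [0, 0, 0],
    [0, 0, 0],
    [0, 0, 0],
    [0, 0, 0],
    [0, 0, 0],
  ],
  delta_rot=[
    [0, 0, 0],
    [0, 0, 0],
    [0, 0, 0],
    [0, 0, 10],
    [0, 0, 10],
    [0, 0, 10],
    [0, 0, 10],
    [0, 0, 10],
    [0, 0, 10],
    [0, 0, 10],
    [0, 0, 10],
    [0, 0, 10],
    [0, 0, 10],
    [0, 0, 10],
    [0, 0, 10],
    [0, 0, 10],
    [0, 0, 10],
    [0, 0, 8.5],
    [0, 0, 0],
    [0, 0, 0],
  ],
  grip=[1, 1, 1, 1, 1, 1, 1, 1, 1, 1, 1, 1, 1, 1, 1, 1, 1, 1, 1, 1],
)

```text
clock: 7.22
tool_pos: [0.4769, -0.0666, 0.3027]
eef_rot: [0.671, 0.742, 0.0, -0.0]
contact_force: [0.3, 0.1, -0.4]
opening: 0.997
finger_force: 0.0
```

Run:
```python
from h import *
s=r.get_state();print({k:np.round(v,4).tolist() for k,v in s.items() if k in("clock","q","tool_pos","eef_rot","contact_force")})
print(R.from_quat(s["eef_rot"]).as_matrix().round(4))
```

```text
{'clock': 7.225, 'q': [-0.0086, 0.506, 0.0789, 1.9952, -0.064, 0.6428, 0.2125], 'tool_pos': [0.4769, -0.0666, 0.3027], 'eef_rot': [0.6706, 0.7418, 0.0001, -0.0001], 'contact_force': [0.3248, 0.1204, -0.3736]}
[[-1.007e-01  9.949e-01 -0.000e+00]
 [ 9.949e-01  1.007e-01  2.000e-04]
 [ 2.000e-04 -0.000e+00 -1.000e+00]]
```

Call:
play_rows(
  translation=[
    [0, 0, 0.04],
    [0, 0, 0.04],
    [0, 0, 0.04],
    [0, 0, 0.022],
    [0, 0, 0],
    [0, 0, 0],
    [0, 0, 0],
    [0, 0, 0],
    [0, 0, 0],
    [0, 0, 0],
    [0, 0, 0],
    [0, 0, 0],
  ],
  delta_rot=[
    [0, 0, 0],
    [0, 0, 0],
    [0, 0, 0],
    [0, 0, 0],
    [0, 0, 0],
    [0, 0, 0],
    [0, 0, 0],
    [0, 0, 0],
    [0, 0, 0],
    [0, 0, 0],
    [0, 0, 0],
    [0, 0, 0],
  ],
  grip=[1, 1, 1, 1, 1, 0, -0.4, -0.7, -1, -1, -1, -1],
  squeeze=50,
)

```text
clock: 8.72
tool_pos: [0.4785, -0.0665, 0.1609]
eef_rot: [0.671, 0.741, 0.001, 0.001]
contact_force: [5.5, 1.6, 0.5]
opening: 0.231
finger_force: 15.8
```

```bash
cat >> h.py <<'E'
from scipy.optimize import brentq
O=np.array([.4683,.0230]);E=np.array([-.1007,.9949]);N=np.array([-.9949,-.1007])
def pinp(th): p=.35-th;return np.array([60*np.sin(p),30+60*np.cos(p)])
def fromknob(kn):
    th=brentq(lambda t:np.hypot(*(pinp(t)-kn))-np.hypot(108,36),-.1,1.3)
    v=kn-pinp(th);b=np.arctan2(36,-108);a=np.arctan2(v[1],v[0])-b
    c,s=np.cos(a),np.sin(a);return th,a,pinp(th)+np.array([-100*c,-100*s])
def frombar(x,z):
    th=brentq(lambda t:np.hypot(*(pinp(t)-[x,z]))-100,-.3,1.3)
    v=np.array([x,z])-pinp(th);a=np.arctan2(v[1],v[0])-np.pi;c,s=np.cos(a),np.sin(a)
    return pinp(th)+np.array([-108*c-36*s,-108*s+36*c]),th
def rep(off=(0,0)):
    s=r.get_state();p=s["tool_pos"];d=p[:2]-O
    kn=np.array([d@E*1e3,(p[2]-.045)*1e3]);f=s["contact_force"]
    print("t",round(float(s["clock"]),2),"knob xz",kn.round(2),"y",round(float(d@N*1e3),2),"F xz",(f[:2]@E).round(2),f[2].round(2),"Fy",(f[:2]@N).round(2),"open",round(float(s["opening"])*88,1),"grip",round(float(s["finger_force"]),1),"q7",s["q"].round(2).tolist())
    try:
        th,a,bar=fromknob(kn+off);print("  th",round(th,3),"tilt",round(a,3),"bar",bar.round(1))
    except Exception as e:print(e)
E
python3 - <<'E'
from h import *
rep()
for b in[(-79.3,80.4),(-79.3,88),(-85,93),(-100,93),(-112,93),(-120,93),(-132,92),(-136,92),(-136,84),(-136,76),(-128,75.5)]:
    k,t=frombar(*b);print(b,"knob",k.round(1),"th",round(t,3))
E
```

```text
t 8.72 knob xz [-90.1  115.86] y -1.15 F xz 1.01 0.49 Fy -5.62 open 20.4 grip 15.8 q7 [0.02, 0.76, 0.03, 2.11, -0.09, 0.26, 0.23]
  th 0.012 tilt 0.062 bar [-79.9  80.4]
(-79.3, 80.4) knob [-89.4 115.9] th 0.001
(-79.3, 88) knob [-86.7 124.1] th -0.002
(-85, 93) knob [-91.2 129.3] th 0.099
(-100, 93) knob [-106.9  129.2] th 0.351
(-112, 93) knob [-118.5  129.3] th 0.553
(-120, 93) knob [-125.6  129.4] th 0.694
(-132, 92) knob [-135.7  128.7] th 0.926
(-136, 92) knob [-138.6  128.8] th 1.017
(-136, 84) knob [-141.8  120.4] th 0.997
(-136, 76) knob [-144.7  111.8] th 0.994
(-128, 75.5) knob [-138.6  110.8] th 0.841
```

Call:
play_rows(
  translation=[
    [0, 0.0016, 0],
    [0, 0, 0],
    [0, 0, 0],
  ],
  delta_rot=[
    [0, 0, 0],
    [0, 0, 0],
    [0, 0, 0],
  ],
  grip=[-1, -1, -1],
)

```text
clock: 9.1
tool_pos: [0.4787, -0.0665, 0.1608]
eef_rot: [0.672, 0.741, 0.0, 0.0]
contact_force: [1.3, 0.6, 0.8]
opening: 0.214
finger_force: 49.3
```

```bash
python3 -c "
from h import *
rep()"
```

```text
t 9.1 knob xz [-90.14 115.77] y -1.34 F xz 0.46 0.75 Fy -1.35 open 18.8 grip 49.3 q7 [0.02, 0.76, 0.03, 2.11, -0.09, 0.27, 0.23]
  th 0.012 tilt 0.063 bar [-79.9  80.3]
```

Call:
play_rows(
  translation=[
    [0, 0, -0.005],
    [0, 0, -0.005],
    [-0.001, 0, -0.005],
    [-0.005, 0, 0],
    [-0.005, 0, 0],
    [-0.005, 0, 0],
    [-0.005, 0, 0],
    [-0.005, 0, 0],
    [0, 0, 0],
    [0, 0, 0],
  ],
  delta_rot=[
    [0, 0, 0],
    [0, 0, 0],
    [0, 0, 0],
    [0, 0, 0],
    [0, 0, 0],
    [0, 0, 0],
    [0, 0, 0],
    [0, 0, 0],
    [0, 0, 0],
    [0, 0, 0],
  ],
  grip=[-1, -1, -1, -1, -1, -1, -1, -1, -1, -1],
)

```text
clock: 10.35
tool_pos: [0.4811, -0.0884, 0.1753]
eef_rot: [0.67, 0.742, 0.002, -0.002]
contact_force: [2.8, 9.7, -5.5]
opening: 0.212
finger_force: 49.7
```

```bash
sed -i 's/^O=.*\];E=/O=np.array([.4696,.0231]);E=/; s/^O=np.array(\[.4683,.0230\])/O=np.array([.4696,.0231])/' h.py; python3 -c "
from h import *
print(O);rep()"
```

```text
[0.4696 0.0231]
t 10.35 knob xz [-112.05  130.29] y -0.23 F xz 9.34 -5.53 Fy -3.74 open 18.7 grip 49.7 q7 [0.07, 0.74, 0.03, 2.08, -0.07, 0.32, 0.26]
  th 0.445 tilt -0.043 bar [-105.6   94. ]
```

Call:
play_rows(
  translation=[
    [-0.005, 0.0012, 0],
    [-0.005, 0, 0],
    [-0.005, 0, 0],
    [-0.005, 0, 0],
    [0, 0, 0],
  ],
  delta_rot=[
    [0, 0, 0],
    [0, 0, 0],
    [0, 0, 0],
    [0, 0, 0],
    [0, 0, 0],
  ],
  grip=[-1, -1, -1, -1, -1],
)

```text
clock: 10.98
tool_pos: [0.4834, -0.1079, 0.1749]
eef_rot: [0.67, 0.742, 0.001, -0.003]
contact_force: [1.6, 12.0, -5.1]
opening: 0.215
finger_force: 49.9
```

```bash
python3 -c "
from h import *
rep()"
```

```text
t 10.97 knob xz [-131.74  129.92] y -0.53 F xz 11.8 -5.15 Fy -2.81 open 18.9 grip 49.9 q7 [0.12, 0.74, 0.02, 2.06, -0.06, 0.34, 0.29]
  th 0.835 tilt -0.102 bar [-127.5   93.3]
```

Call:
play_rows(
  translation=[
    [-0.004, 0, 0],
    [-0.004, 0, 0],
    [-0.001, 0, 0],
    [0, 0, 0],
  ],
  delta_rot=[
    [0, 0, 0],
    [0, 0, 0],
    [0, 0, 0],
    [0, 0, 0],
  ],
  grip=[-1, -1, -1, -1],
)

```text
clock: 11.48
tool_pos: [0.4842, -0.115, 0.1746]
eef_rot: [0.669, 0.743, 0.001, -0.004]
contact_force: [1.9, 14.5, -7.8]
opening: 0.213
finger_force: 50.1
```

```bash
python3 -c "
from h import *
rep()
k=r.get_calibration('side');im=r.snapshot('side')
cv2.imwrite('pics/s2.png',cv2.resize(im[110:230,290:450],(800,600),interpolation=cv2.INTER_CUBIC))"
```

```text
t 11.47 knob xz [-138.91  129.55] y -0.58 F xz 14.19 -7.84 Fy -3.34 open 18.7 grip 50.1 q7 [0.13, 0.74, 0.02, 2.06, -0.05, 0.35, 0.3]
  th 1.044 tilt -0.167 bar [-137.    92.7]
```

View pics/s2.png

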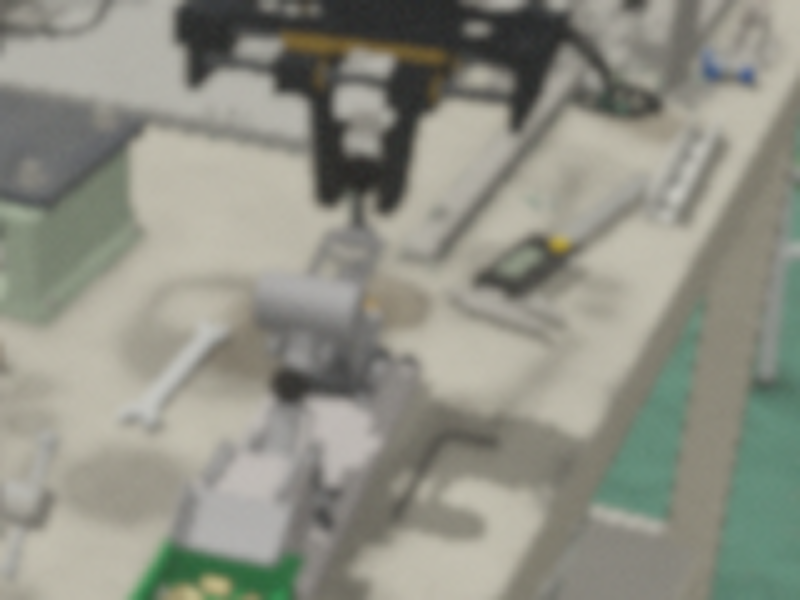

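The picture shows the knob gripped at (355,175) between the fingers, with the bail raised and the head drawn back at (310,300). I'll lower the bar behind the nose next.

Call:
play_rows(
  translation=[
    [-0.001, 0, 0.003],
    [-0.001, 0, 0.003],
    [-0.001, 0, 0.003],
    [-0.001, 0, 0.003],
    [0, 0, 0],
  ],
  delta_rot=[
    [0, 0, 0],
    [0, 0, 0],
    [0, 0, 0],
    [0, 0, 0],
    [0, 0, 0],
  ],
  grip=[-1, -1, -1, -1, -1],
)

```text
clock: 12.15
tool_pos: [0.4847, -0.1202, 0.1629]
eef_rot: [0.67, 0.743, 0.001, -0.003]
contact_force: [2.4, 9.8, -4.4]
opening: 0.21
finger_force: 49.7
```

```bash
python3 -c "
from h import *
rep()"
```

```text
t 12.15 knob xz [-144.13  117.88] y -0.62 F xz 9.56 -4.39 Fy -3.33 open 18.5 grip 49.7 q7 [0.14, 0.77, 0.02, 2.06, -0.05, 0.32, 0.31]
  th 1.039 tilt -0.052 bar [-138.    81.5]
```

Call:
play_rows(
  translation=[
    [0, 0, 0.0015],
    [0, 0, 0.0015],
    [0, 0, 0.001],
    [0, 0, 0],
  ],
  delta_rot=[
    [0, 0, 0],
    [0, 0, 0],
    [0, 0, 0],
    [0, 0, 0],
  ],
  grip=[-1, -1, -1, -1],
)

```text
clock: 12.65
tool_pos: [0.4848, -0.1206, 0.1592]
eef_rot: [0.67, 0.742, 0.001, -0.003]
contact_force: [0.9, 10.3, -3.6]
opening: 0.211
finger_force: 49.6
```

```bash
python3 -c "
from h import *
rep()"
```

```text
t 12.65 knob xz [-144.48  114.16] y -0.66 F xz 10.18 -3.56 Fy -1.89 open 18.6 grip 49.6 q7 [0.15, 0.77, 0.02, 2.06, -0.05, 0.31, 0.31]
  th 1.008 tilt -0.007 bar [-136.7   78.1]
```

Call:
play_rows(
  translation=[
    [0, 0, 0.001],
    [0, 0, 0.001],
    [0, 0, 0],
  ],
  delta_rot=[
    [0, 0, 0],
    [0, 0, 0],
    [0, 0, 0],
  ],
  grip=[-1, -1, -1],
)

```text
clock: 13.02
tool_pos: [0.4848, -0.1208, 0.1572]
eef_rot: [0.67, 0.742, 0.001, -0.003]
contact_force: [0.6, 10.3, -2.8]
opening: 0.214
finger_force: 49.6
```

```bash
python3 -c "
from h import *
rep()"
```

```text
t 13.03 knob xz [-144.65  112.22] y -0.6 F xz 10.17 -2.79 Fy -1.58 open 18.8 grip 49.6 q7 [0.15, 0.78, 0.02, 2.06, -0.05, 0.31, 0.31]
  th 0.996 tilt 0.016 bar [-136.1   76.4]
```

Call:
play_rows(
  translation=[
    [0, 0, 0.0007],
    [0, 0, 0.0007],
    [0, 0, 0],
  ],
  delta_rot=[
    [0, 0, 0],
    [0, 0, 0],
    [0, 0, 0],
  ],
  grip=[-1, -1, -1],
)

```text
clock: 13.4
tool_pos: [0.4848, -0.1209, 0.1559]
eef_rot: [0.67, 0.742, 0.001, -0.003]
contact_force: [1.7, 10.4, -2.3]
opening: 0.214
finger_force: 49.6
```

```bash
python3 -c "
from h import *
rep()"
```

```text
t 13.4 knob xz [-144.76  110.87] y -0.64 F xz 10.19 -2.35 Fy -2.74 open 18.8 grip 49.6 q7 [0.15, 0.78, 0.01, 2.06, -0.05, 0.3, 0.31]
  th 0.987 tilt 0.031 bar [-135.6   75.1]
```

Call:
play_rows(
  translation=[
    [0, 0, 0.0007],
    [0, 0, 0.0007],
    [0, 0, 0],
  ],
  delta_rot=[
    [0, 0, 0],
    [0, 0, 0],
    [0, 0, 0],
  ],
  grip=[-1, -1, -1],
)

```text
clock: 13.78
tool_pos: [0.4848, -0.1211, 0.1549]
eef_rot: [0.67, 0.742, 0.001, -0.003]
contact_force: [1.4, 8.6, 2.0]
opening: 0.214
finger_force: 49.2
```

```bash
python3 -c "
from h import *
rep()"
```

```text
t 13.78 knob xz [-144.97  109.91] y -0.64 F xz 8.44 2.0 Fy -2.31 open 18.8 grip 49.2 q7 [0.15, 0.78, 0.01, 2.06, -0.05, 0.3, 0.31]
  th 0.985 tilt 0.04 bar [-135.5   74.3]
```

Call:
play_rows(
  translation=[
    [0.0005, 0, 0.0001],
    [0.0005, 0, 0.0001],
    [0.0005, 0, 0.0001],
    [0.0005, 0, 0.0001],
    [0.0005, 0, 0.0001],
    [0.0005, 0, 0.0001],
    [0.0005, 0, 0.0001],
    [0, 0, 0],
  ],
  delta_rot=[
    [0, 0, 0],
    [0, 0, 0],
    [0, 0, 0],
    [0, 0, 0],
    [0, 0, 0],
    [0, 0, 0],
    [0, 0, 0],
    [0, 0, 0],
  ],
  grip=[-1, -1, -1, -1, -1, -1, -1, -1],
)

```text
clock: 14.78
tool_pos: [0.4848, -0.1207, 0.1547]
eef_rot: [0.671, 0.741, 0.0, -0.001]
contact_force: [0.7, 3.8, 6.7]
opening: 0.211
finger_force: 48.8
```

```bash
python3 -c "
from h import *
rep()"
```

```text
t 14.78 knob xz [-144.55  109.72] y -0.61 F xz 3.74 6.73 Fy -1.09 open 18.6 grip 48.8 q7 [0.14, 0.78, 0.02, 2.06, -0.05, 0.3, 0.3]
  th 0.973 tilt 0.046 bar [-134.9   74.1]
```

Call:
play_rows(
  translation=[
    [0, 0, -0.0005],
    [0, 0, -0.0005],
    [0.0005, 0, 0],
    [0.0005, 0, 0],
    [0, 0, 0],
  ],
  delta_rot=[
    [0, 0, 0],
    [0, 0, 0],
    [0, 0, 0],
    [0, 0, 0],
    [0, 0, 0],
  ],
  grip=[-1, -1, -1, -1, -1],
)

```text
clock: 15.4
tool_pos: [0.4845, -0.1177, 0.1548]
eef_rot: [0.671, 0.742, 0.001, -0.002]
contact_force: [0.8, 8.9, -0.6]
opening: 0.21
finger_force: 49.5
```

```bash
python3 -c "
from h import *
rep()
k=r.get_calibration('wrist');im=r.snapshot('wrist')
cv2.imwrite('pics/w3.png',im)
cv2.imwrite('pics/w3b.png',cv2.resize(im,(800,500)))"
```

```text
t 15.4 knob xz [-141.6   109.84] y -0.61 F xz 8.82 -0.63 Fy -1.65 open 18.5 grip 49.5 q7 [0.14, 0.78, 0.02, 2.07, -0.05, 0.3, 0.3]
  th 0.902 tilt 0.067 bar [-131.2   74.5]
```

View pics/w3b.png

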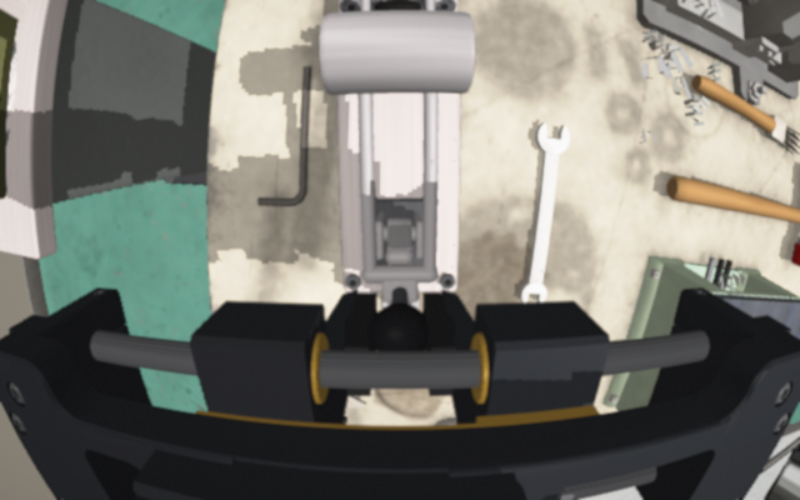

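The picture shows the nose at (400,238) between the bail's legs and the bar at (400,272) behind it, so the bar is low and behind the nose. The earlier fade in pull was only friction on the tail. I'll ease on with a light downward load.

Call:
play_rows(
  translation=[
    [0.0004, 0, 0],
    [0.0004, 0, 0],
    [0.0004, 0, 0],
    [0.0004, 0, 0],
    [0, 0, 0],
  ],
  delta_rot=[
    [0, 0, 0],
    [0, 0, 0],
    [0, 0, 0],
    [0, 0, 0],
    [0, 0, 0],
  ],
  grip=[-1, -1, -1, -1, -1],
)

```text
clock: 16.08
tool_pos: [0.4843, -0.1161, 0.1548]
eef_rot: [0.67, 0.742, 0.001, -0.002]
contact_force: [0.9, 8.4, -1.2]
opening: 0.213
finger_force: 49.6
```

```bash
python3 -c "
from h import *
rep()"
```

```text
t 16.07 knob xz [-139.95  109.77] y -0.58 F xz 8.22 -1.16 Fy -1.77 open 18.7 grip 49.6 q7 [0.13, 0.78, 0.02, 2.07, -0.06, 0.3, 0.3]
  th 0.864 tilt 0.078 bar [-129.2   74.5]
```

Call:
play_rows(
  translation=[
    [0.0004, 0, 0.0001],
    [0.0004, 0, 0.0001],
    [0.0004, 0, 0.0001],
    [0.0004, 0, 0],
    [0, 0, 0],
  ],
  delta_rot=[
    [0, 0, 0],
    [0, 0, 0],
    [0, 0, 0],
    [0, 0, 0],
    [0, 0, 0],
  ],
  grip=[-1, -1, -1, -1, -1],
)

```text
clock: 16.7
tool_pos: [0.4842, -0.1158, 0.1547]
eef_rot: [0.671, 0.742, 0.0, -0.001]
contact_force: [0.4, 6.1, 0.2]
opening: 0.216
finger_force: 49.4
```

```bash
python3 -c "
from h import *
rep()"
```

```text
t 16.7 knob xz [-139.68  109.7 ] y -0.58 F xz 5.98 0.18 Fy -1.02 open 19.0 grip 49.4 q7 [0.13, 0.78, 0.02, 2.07, -0.06, 0.29, 0.3]
  th 0.857 tilt 0.08 bar [-128.8   74.5]
```

Call:
play_rows(
  translation=[
    [0.0004, 0, -0.0001],
    [0.0004, 0, -0.0001],
    [0.0004, 0, 0],
    [0.0004, 0, 0],
    [0, 0, 0],
  ],
  delta_rot=[
    [0, 0, 0],
    [0, 0, 0],
    [0, 0, 0],
    [0, 0, 0],
    [0, 0, 0],
  ],
  grip=[-1, -1, -1, -1, -1],
)

```text
clock: 17.32
tool_pos: [0.4842, -0.1156, 0.1549]
eef_rot: [0.672, 0.741, -0.0, -0.0]
contact_force: [0.1, 5.1, -3.1]
opening: 0.214
finger_force: 49.7
```

```bash
python3 -c "
from h import *
rep()"
```

```text
t 17.32 knob xz [-139.5   109.93] y -0.58 F xz 5.03 -3.06 Fy -0.63 open 18.8 grip 49.7 q7 [0.13, 0.78, 0.02, 2.07, -0.06, 0.29, 0.3]
  th 0.855 tilt 0.079 bar [-128.7   74.7]
```

Call:
play_rows(
  translation=[
    [0.0004, 0, 0.0002],
    [0.0004, 0, 0.0002],
    [0.0004, 0, 0],
    [0.0004, 0, 0],
    [0, 0, 0],
  ],
  delta_rot=[
    [0, 0, 0],
    [0, 0, 0],
    [0, 0, 0],
    [0, 0, 0],
    [0, 0, 0],
  ],
  grip=[-1, -1, -1, -1, -1],
)

```text
clock: 17.95
tool_pos: [0.4842, -0.1152, 0.1548]
eef_rot: [0.672, 0.741, -0.0, 0.0]
contact_force: [-1.1, -0.9, 0.6]
opening: 0.211
finger_force: 49.4
```

```bash
python3 -c "
from h import *
rep()"
```

```text
t 17.95 knob xz [-139.11  109.77] y -0.61 F xz -0.77 0.56 Fy 1.17 open 18.6 grip 49.4 q7 [0.13, 0.78, 0.02, 2.07, -0.06, 0.29, 0.29]
  th 0.845 tilt 0.083 bar [-128.2   74.6]
```

Call:
play_rows(
  translation=[
    [-0.0003, 0, 0.0002],
    [0, 0, 0],
    [0, 0, 0],
  ],
  delta_rot=[
    [0, 0, 0],
    [0, 0, 0],
    [0, 0, 0],
  ],
  grip=[-1, -1, -1],
)

```text
clock: 18.32
tool_pos: [0.4843, -0.1152, 0.1547]
eef_rot: [0.672, 0.741, -0.0, 0.0]
contact_force: [-2.2, -1.8, 3.4]
opening: 0.214
finger_force: 49.1
```

Call:
play_rows(
  translation=[
    [0, 0, 0],
    [0, 0, 0],
    [0, 0, 0],
  ],
  delta_rot=[
    [0, 0, 0],
    [0, 0, 0],
    [0, 0, 0],
  ],
  grip=[-1, -1, -1],
  squeeze=15,
)

```text
clock: 18.7
tool_pos: [0.4843, -0.1149, 0.1545]
eef_rot: [0.672, 0.741, -0.0, 0.0]
contact_force: [-2.6, -2.8, 2.0]
opening: 0.228
finger_force: 14.6
```

```bash
python3 -c "
from h import *
rep()"
```

```text
t 18.7 knob xz [-138.82  109.47] y -0.71 F xz -2.54 2.04 Fy 2.89 open 20.1 grip 14.6 q7 [0.13, 0.78, 0.02, 2.07, -0.06, 0.29, 0.29]
  th 0.837 tilt 0.087 bar [-127.7   74.3]
```

Call:
play_rows(
  translation=[
    [-0.0005, -0.0004, 0],
    [-0.0005, -0.0004, 0],
    [0, 0, 0],
  ],
  delta_rot=[
    [0, 0, 0],
    [0, 0, 0],
    [0, 0, 0],
  ],
  grip=[-1, -1, -1],
)

```text
clock: 19.08
tool_pos: [0.4842, -0.1152, 0.1545]
eef_rot: [0.671, 0.741, 0.001, 0.0]
contact_force: [-0.6, 0.4, 1.4]
opening: 0.228
finger_force: 14.7
```

```bash
python3 -c "
from h import *
rep()"
```

```text
t 19.07 knob xz [-139.03  109.49] y -0.56 F xz 0.42 1.35 Fy 0.58 open 20.1 grip 14.7 q7 [0.13, 0.78, 0.02, 2.07, -0.06, 0.29, 0.3]
  th 0.842 tilt 0.086 bar [-128.    74.3]
```

Call:
play_rows(
  translation=[
    [0, 0, 0],
    [0, 0, 0],
    [0, 0, 0],
  ],
  delta_rot=[
    [0, 0, 0],
    [0, 0, 0],
    [0, 0, 0],
  ],
  grip=[-1, -1, -1],
  squeeze=4,
)

```text
clock: 19.45
tool_pos: [0.4841, -0.1152, 0.1544]
eef_rot: [0.671, 0.741, 0.0, 0.0]
contact_force: [-0.3, 0.7, -1.8]
opening: 0.238
finger_force: 4.0
```

Call:
play_rows(
  translation=[
    [0, 0, 0],
    [0, 0, 0],
    [0, 0, 0],
    [0, 0, 0],
    [0, 0, 0],
    [0, 0, 0],
  ],
  delta_rot=[
    [0, 0, 0],
    [0, 0, 0],
    [0, 0, 0],
    [0, 0, 0],
    [0, 0, 0],
    [0, 0, 0],
  ],
  grip=[-0.45, -0.3, 0, 0.2, 0.2, 0.2],
)

```text
clock: 20.2
tool_pos: [0.4838, -0.1156, 0.1545]
eef_rot: [0.672, 0.741, 0.0, -0.0]
contact_force: [-0.3, 0.6, -0.0]
opening: 0.601
finger_force: 0.0
```

```bash
python3 -c "
from h import *
rep()"
```

```text
t 20.2 knob xz [-139.44  109.5 ] y -0.12 F xz 0.62 -0.04 Fy 0.28 open 52.9 grip 0.0 q7 [0.13, 0.78, 0.02, 2.07, -0.06, 0.29, 0.3]
  th 0.851 tilt 0.083 bar [-128.5   74.3]
```

Call:
play_rows(
  translation=[
    [0, 0, -0.02],
    [0, 0, -0.03],
    [0, 0, -0.045],
    [0, 0, -0.05],
    [0.055, 0, 0],
    [0.055, 0, 0],
    [0, 0, 0],
    [0, 0, 0],
  ],
  delta_rot=[
    [0, 0, 0],
    [0, 0, 0],
    [0, 0, 0],
    [0, 0, 0],
    [0, 0, 0],
    [0, 0, 0],
    [0, 0, 0],
    [0, 0, 0],
  ],
  grip=[0.2, 0.2, 0.2, 0.2, 0.2, 0.2, 0.2, 0.2],
)

```text
clock: 21.2
tool_pos: [0.4729, -0.0067, 0.2995]
eef_rot: [0.672, 0.741, -0.0, 0.0]
contact_force: [-0.1, -0.4, 0.2]
opening: 0.6
finger_force: 0.0
```

Run:
```python
from h import *
import pickle
s=r.get_state();k=r.get_calibration("wrist");im=r.snapshot("wrist");print(s["clock"],s["tool_pos"],k["eye"],s["q"].round(2))
pickle.dump((k,s),open("w4.pkl","wb"));cv2.imwrite("pics/w4.png",im)
# rectify in the kick frame at z=.053: cols -> along tool x reversed
a=rectify(im,k,0.54,0.13,0.053,0.0003,760,500)
cv2.imwrite("pics/w4r.png",a)
# bush top refinement
k1,_=pickle.load(open("w1.pkl","rb"))
b=cv2.cvtColor(cv2.imread("pics/bush.png"),cv2.COLOR_BGR2GRAY)[260:360,230:330]
hole=(b<150).astype(np.uint8);n,l,st,ce=cv2.connectedComponentsWithStats(hole);print(st[1:],ce[1:]+[230,260])
```

```text
21.2 [ 0.47290702 -0.00667591  0.29950453] [0.46629903 0.06108018 0.38153101] [-0.13  0.5   0.07  2.02 -0.06  0.62  0.08]
[[  33   37   18   17  247]
 [  25   39   58   61 1929]] [[271.43319838 304.81376518]
 [286.74079834 338.83773976]]
```

View pics/w4r.png

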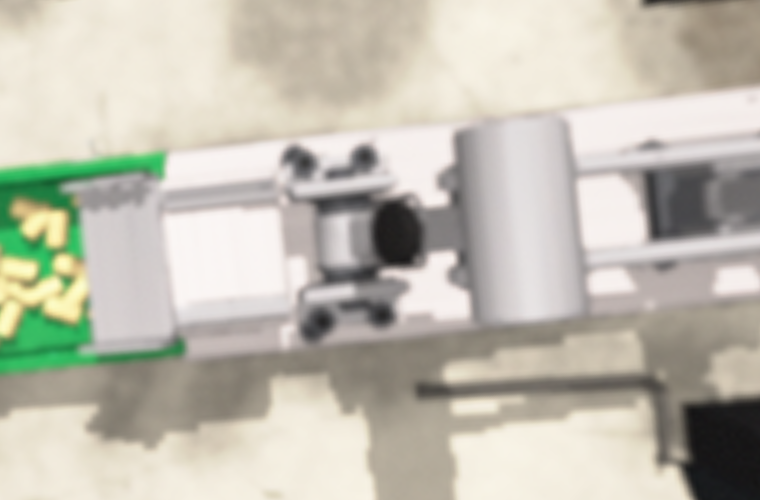

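The rectified view shows the head cocked and resting at (520,220). The nest block's white top is free, about (168–285, 207–310), centred near (227,256), and the hex key is untouched. I'll go above the bush for a closer look.

Call:
play_rows(
  translation=[
    [0.048, -0.0025, 0],
    [0.048, -0.0025, 0.02],
    [0.048, -0.0025, 0.03],
    [0.048, -0.0025, 0.03],
    [0, 0, 0],
    [0, 0, 0],
  ],
  delta_rot=[
    [0, 0, 0],
    [0, 0, 0],
    [0, 0, 0],
    [0, 0, 0],
    [0, 0, 0],
    [0, 0, 0],
  ],
  grip=[0.2, 0.2, 0.2, 0.2, 0.2, 0.2],
)

```text
clock: 22.0
tool_pos: [0.445, 0.182, 0.2196]
eef_rot: [0.673, 0.74, -0.0, 0.001]
contact_force: [0.1, 0.4, 0.2]
opening: 0.596
finger_force: 0.0
```

Run:
```python
from h import *
import pickle
s=r.get_state();k=r.get_calibration("wrist");im=r.snapshot("wrist");print(s["clock"],s["tool_pos"],k["eye"],s["q"].round(2))
print(R.from_quat(s["eef_rot"]).as_matrix().round(3))
cv2.imwrite("pics/w5.png",im)
a=rectify(im,k,0.478,0.29,0.03,0.0002,400,400);cv2.imwrite("pics/w5r.png",a)
b=cv2.cvtColor(a,cv2.COLOR_BGR2GRAY)
for th in(100,130):
    n,l,st,ce=cv2.connectedComponentsWithStats((b<th).astype(np.uint8))
    print(th,[(st[i].tolist(),ce[i].round(1).tolist()) for i in range(1,n) if st[i,4]>200])
```

```text
22.0 [0.44497878 0.18196042 0.21955478] [0.43854421 0.24979607 0.30151661] [-0.54  0.65  0.08  2.08 -0.12  0.42 -0.26]
[[-0.095  0.995  0.   ]
 [ 0.995  0.095 -0.001]
 [-0.001  0.    -1.   ]]
100 []
130 [([376, 0, 24, 51, 581], [386.6, 26.0]), ([363, 35, 28, 29, 308], [373.5, 49.2]), ([150, 254, 19, 28, 370], [157.1, 266.6]), ([194, 262, 31, 36, 680], [210.6, 279.7])]
```

View pics/w5r.png

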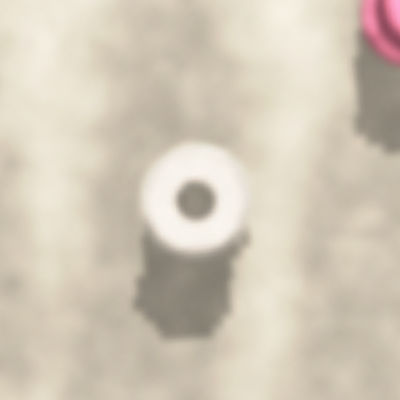

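The crop shows the bush seen from straight above. Its bore is at (194,200) and its rim is about 20 mm across, upright and alone. I'll grasp it.

Call:
play_rows(
  translation=[
    [0.035, 0, 0],
    [0.0345, 0, 0],
    [0, 0, 0.04],
    [0, 0, 0.04],
    [0, 0, 0.04],
    [0, 0, 0.0235],
    [0, 0, 0],
    [0, 0, 0],
    [0, 0, 0],
    [0, 0, 0],
    [0, 0, 0],
  ],
  delta_rot=[
    [0, 0, 0],
    [0, 0, 0],
    [0, 0, 0],
    [0, 0, 0],
    [0, 0, 0],
    [0, 0, 0],
    [0, 0, 0],
    [0, 0, 0],
    [0, 0, 0],
    [0, 0, 0],
    [0, 0, 0],
  ],
  grip=[0.2, 0.2, 0.2, 0.2, 0.2, 0.2, 0.2, -0.3, -1, -1, -1],
  squeeze=12,
)

```text
clock: 23.42
tool_pos: [0.4378, 0.2533, 0.0768]
eef_rot: [0.672, 0.741, 0.001, 0.0]
contact_force: [0.4, -0.5, 6.7]
opening: 0.267
finger_force: 12.1
```

```bash
python3 -c "
from h import *
s=r.get_state();print({k:np.round(v,4).tolist() for k,v in s.items() if k!='joint_torque'})"
```

```text
{'clock': 23.425, 'q': [-0.6345, 0.9393, 0.031, 2.0619, -0.1777, 0.1413, -0.3421], 'qd': [-0.0002, 0.0003, 0.0012, 0.0003, -0.0022, 0.0005, 0.0001], 'tool_pos': [0.4378, 0.2533, 0.0768], 'eef_rot': [0.6716, 0.7409, 0.0007, 0.0002], 'contact_force': [0.3771, -0.5464, 6.7408], 'moment': [-0.1509, 0.0686, 0.0302], 'finger_force': 12.0982, 'opening': 0.2668}
```

Call:
play_rows(
  translation=[
    [0, 0, -0.002],
    [0, 0, -0.008],
    [0, 0, -0.03],
    [0, 0, -0.04],
    [0, 0, -0.04],
    [0, 0, 0],
    [0, 0, 0],
  ],
  delta_rot=[
    [0, 0, 0],
    [0, 0, 0],
    [0, 0, 0],
    [0, 0, 0],
    [0, 0, 0],
    [0, 0, 0],
    [0, 0, 0],
  ],
  grip=[-1, -1, -1, -1, -1, -1, -1],
)

```text
clock: 24.3
tool_pos: [0.437, 0.253, 0.1958]
eef_rot: [0.671, 0.741, -0.0, -0.0]
contact_force: [0.1, 0.0, 0.3]
opening: 0.263
finger_force: 12.1
```

Run:
```python
from h import *
s=r.get_state();print({k:np.round(v,4).tolist() for k,v in s.items() if k!='joint_torque'})
ims={}
for c in("side","wrist","top"):
    ims[c]=r.snapshot(c);cv2.imwrite(f"pics/{c}6.png",ims[c])
    print(c,[(np.round(d["point"],3).tolist(),round(d["confidence"],2)) for d in r.look_for(c,"bush_4")])
# predicted pixel of grasp centre in side
k=r.get_calibration("side");P=s["tool_pos"]-[0,0,.05]
v=R.from_quat(k["rotation"]).inv().apply(P-k["eye"]);K=k["intrinsics"];u=K[0,0]*v[0]/-v[2]+K[0,2];w=K[1,1]*-v[1]/-v[2]+K[1,2];print(u,w)
a=cv2.resize(ims["side"][int(w)-40:int(w)+40,int(u)-53:int(u)+53],(530,400),interpolation=cv2.INTER_CUBIC)
b=cv2.resize(ims["wrist"][170:330,220:420],(250*2,400),interpolation=cv2.INTER_CUBIC)[:,115:385]
cv2.imwrite("pics/v6.png",np.hstack([a,b]))
```

```text
{'clock': 24.3, 'q': [-0.6754, 0.7133, 0.0968, 2.0296, -0.1611, 0.4064, -0.3555], 'qd': [0.0031, 0.0242, -0.0043, 0.0065, -0.0004, 0.0007, 0.0001], 'tool_pos': [0.437, 0.253, 0.1958], 'eef_rot': [0.6715, 0.741, -0.0003, -0.0002], 'contact_force': [0.1177, 0.0303, 0.3119], 'moment': [-0.0373, 0.0534, -0.0217], 'finger_force': 12.0606, 'opening': 0.2627}
side [([0.408, 0.33, 0.016], 0.79), ([0.475, 0.207, 0.019], 0.57), ([0.52, 0.249, 0.021], 0.54), ([0.488, 0.32, 0.011], 0.52), ([0.438, 0.255, 0.138], 0.46)]
wrist [([0.484, 0.32, 0.013], 0.96), ([0.411, 0.326, 0.022], 0.65), ([0.436, 0.258, 0.14], 0.6), ([0.52, 0.246, 0.024], 0.56)]
top [([0.466, -0.016, 0.038], 0.66), ([0.525, 0.241, 0.029], 0.55), ([0.473, 0.195, 0.034], 0.49)]
312.57559538622814 218.0628374461764
```

View pics/v6.png

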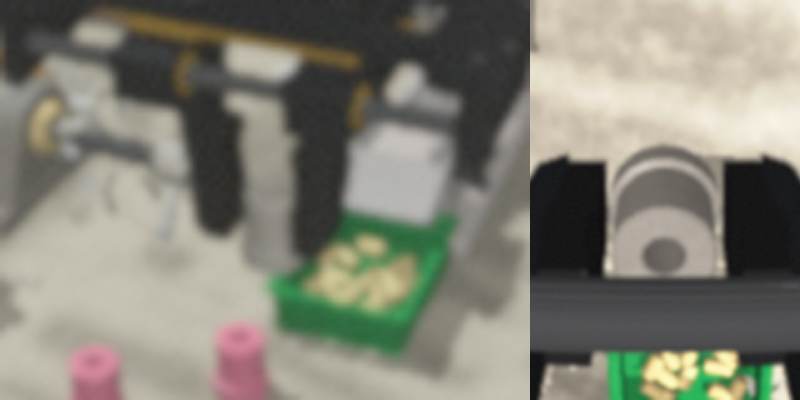

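Run:
```python
from h import *
s=r.get_state();k=r.get_calibration("wrist");t=s["tool_pos"]
def proj(k,P,fe):
    v=R.from_quat(k["rotation"]).inv().apply(P-k["eye"]);v[1:]*=-1;K=k["intrinsics"]
    h=np.hypot(*v[:2]);q=np.arctan2(h,v[2])/h if fe else 1/v[2]
    return np.array([K[0,0]*v[0]*q+K[0,2],K[1,1]*v[1]*q+K[1,2]])
T=R.from_quat(s["eef_rot"]).as_matrix()
for z in(.143,.146,.149,.152,.155):
    p=onz(k,(320,272),z);d=p-t;print("top",z,p.round(4),"tool xy",(d@T)[:2].round(4))
ks=r.get_calibration("side")
for cx,cy in((0,0),(0,-.002)):
  for z in(.113,.116,.119,.122):
    c=[proj(ks,np.array([t[0]+cx+.012*np.cos(a),t[1]+cy+.012*np.sin(a),z]),0) for a in np.arange(0,6.28,.1)]
    w=[proj(k,np.array([t[0]+cx+.012*np.cos(a),t[1]+cy+.012*np.sin(a),z]),1) for a in np.arange(0,6.28,.1)]
    c=np.array(c);w=np.array(w);print(cx,cy,z,"side bottom",c[np.argmax(c[:,1])].round(1),"u",c[:,0].min().round(1),c[:,0].max().round(1),"wrist toprow",w[:,1].min().round(1),"u",w[:,0].min().round(1),w[:,0].max().round(1))
# side: column profile through the bush
im=cv2.imread("pics/side6.png").astype(int)
for v in range(205,238,2): print(v,im[v,300:326].mean(1).round().astype(int).tolist())
im=cv2.imread("pics/wrist6.png").astype(int);print("wrist col",[(v,int(im[v,320].mean())) for v in range(222,290,2)])
```

```text
top 0.143 [0.4377 0.2477 0.143 ] tool xy [-0.0051  0.0002]
top 0.146 [0.4375 0.2494 0.146 ] tool xy [-0.0035  0.0002]
top 0.149 [0.4374 0.251  0.149 ] tool xy [-0.0019  0.0002]
top 0.152 [0.4372 0.2526 0.152 ] tool xy [-0.0002  0.0002]
top 0.155 [0.4371 0.2543 0.155 ] tool xy [0.0014 0.0002]
0 0 0.113 side bottom [312.5 236.5] u 306.3 319.3 wrist toprow 219.2 u 298.9 340.8
0 0 0.116 side bottom [312.5 235.2] u 306.3 319.3 wrist toprow 221.0 u 298.6 341.1
0 0 0.119 side bottom [312.5 233.9] u 306.3 319.3 wrist toprow 222.8 u 298.2 341.5
0 0 0.122 side bottom [312.4 232.6] u 306.2 319.3 wrist toprow 224.7 u 297.9 341.8
0 -0.002 0.113 side bottom [313.  235.9] u 306.8 319.8 wrist toprow 222.5 u 298.7 340.4
0 -0.002 0.116 side bottom [313.  234.6] u 306.8 319.8 wrist toprow 224.3 u 298.3 340.7
0 -0.002 0.119 side bottom [313.  233.3] u 306.8 319.8 wrist toprow 226.2 u 298.0 341.0
0 -0.002 0.122 side bottom [312.9 232. ] u 306.7 319.8 wrist toprow 228.1 u 297.6 341.4
205 [45, 48, 46, 46, 43, 48, 74, 112, 139, 151, 155, 154, 153, 152, 150, 140, 125, 107, 82, 61, 50, 48, 48, 48, 48, 48]
207
[... 1687 characters left out ...]
113, 135, 163, 181, 185]
235 [183, 183, 184, 185, 185, 187, 187, 187, 186, 186, 181, 169, 150, 123, 105, 95, 89, 85, 88, 102, 123, 139, 148, 160, 172, 175]
237 [183, 181, 181, 180, 182, 184, 185, 187, 187, 189, 186, 181, 169, 144, 112, 90, 86, 85, 88, 92, 102, 107, 113, 119, 136, 155]
wrist col [(222, 199), (224, 195), (226, 185), (228, 136), (230, 103), (232, 119), (234, 172), (236, 166), (238, 105), (240, 102), (242, 102), (244, 102), (246, 103), (248, 105), (250, 105), (252, 130), (254, 164), (256, 170), (258, 170), (260, 169), (262, 170), (264, 153), (266, 111), (268, 104), (270, 104), (272, 104), (274, 103), (276, 103), (278, 108), (280, 107), (282, 61), (284, 64), (286, 63), (288, 73)]
```

The picture shows the bush upright between the fingers, with its bore at (665,255) and its foot at (660,150) in the wrist half. The fingertips are well above the foot. I'll carry it over the nest.

Call:
play_rows(
  translation=[
    [-0.04, 0.002, 0],
    [-0.05, 0.002, 0],
    [-0.05, 0.002, 0],
    [-0.051, 0.0019, 0],
    [0, 0, 0.015],
    [0, 0, 0.02],
    [0, 0, 0.015],
    [0, 0, 0],
    [0, 0, 0],
  ],
  delta_rot=[
    [0, 0, 0],
    [0, 0, 0],
    [0, 0, 0],
    [0, 0, 0],
    [0, 0, 0],
    [0, 0, 0],
    [0, 0, 0],
    [0, 0, 0],
    [0, 0, 0],
  ],
  grip=[-1, -1, -1, -1, -1, -1, -1, -1, -1],
)

```text
clock: 25.72
tool_pos: [0.4641, 0.064, 0.1462]
eef_rot: [0.671, 0.741, 0.0, 0.0]
contact_force: [-0.4, -0.1, 0.2]
opening: 0.267
finger_force: 12.1
```

Run:
```python
from h import *
s=r.get_state();print({k:np.round(v,4).tolist() for k,v in s.items() if k in("clock","q","tool_pos","eef_rot","contact_force","opening")})
k=r.get_calibration("wrist");im=r.snapshot("wrist");cv2.imwrite("pics/w7.png",im)
T=R.from_quat(s["eef_rot"]).as_matrix()
def proj(k,P):
    v=R.from_quat(k["rotation"]).inv().apply(P-k["eye"]);v[1:]*=-1;K=k["intrinsics"]
    h=np.hypot(*v[:2]);q=np.arctan2(h,v[2])/h
    return K[0,0]*v[0]*q+K[0,2],K[1,1]*v[1]*q+K[1,2]
# profiles across rail tops (z=.059) at several tool-x offsets ahead of the tcp, sampled along tool y, 1 mm
for ax in(.008,.012,.016,.02):
    ys=np.arange(-30,31);row=[]
    for y in ys:
        P=s["tool_pos"]+T@np.array([ax,y/1000,0]);P[2]=.059
        u,v=proj(k,P);row.append(int(cv2.getRectSubPix(im.astype(np.float32).mean(2).astype(np.float32),(1,1),(u,v))[0,0]))
    print(ax,row,(round(u),round(v)))
```

```text
{'clock': 25.725, 'q': [-0.246, 0.7839, 0.0172, 2.1585, -0.0615, 0.1994, -0.0751], 'tool_pos': [0.4641, 0.064, 0.1462], 'eef_rot': [0.6714, 0.7411, 0.0001, 0.0], 'contact_force': [-0.409, -0.0719, 0.2442], 'opening': 0.267}
0.008 [131, 130, 133, 150, 166, 173, 174, 161, 162, 154, 134, 132, 132, 133, 136, 144, 136, 164, 175, 176, 175, 175, 175, 175, 175, 175, 175, 175, 174, 175, 174, 174, 174, 174, 174, 174, 174, 173, 173, 173, 173, 173, 172, 172, 153, 146, 148, 144, 145, 142, 126, 163, 222, 235, 242, 242, 242, 236, 213, 197, 204] (371, 223)
0.012 [132, 133, 131, 151, 167, 174, 175, 157, 159, 157, 134, 132, 132, 134, 138, 143, 139, 166, 177, 177, 177, 177, 177, 177, 177, 177, 177, 177, 177, 177, 177, 177, 177, 177, 177, 177, 176, 177, 177, 176, 176, 176, 176, 174, 151, 146, 147, 144, 145, 141, 126, 162, 225, 238, 243, 243, 242, 236, 208, 193, 203] (371, 216)
0.016 [124, 124, 125, 146, 167, 174, 177, 163, 160, 169, 154, 127, 116, 117, 121, 127, 141, 170, 176, 177, 177, 177, 177, 178, 177, 177, 177, 178, 177, 178, 177, 178, 178, 177, 177, 177, 178, 178, 178, 178, 177, 177, 177, 174, 147, 131, 127, 118, 115, 116, 138, 185, 230, 233, 240, 243, 242, 236, 209, 202, 212] (372, 210)
0.02 [132, 131, 134, 151, 156, 141, 113, 118, 153, 155, 154, 155, 154, 155, 154, 152, 148, 147, 150, 153, 155, 154, 154, 153, 153, 153, 153, 152, 152, 152, 152, 150, 146, 145, 148, 152, 152, 151, 152, 151, 151, 151, 151, 150, 151, 151, 151, 151, 148, 148, 171, 191, 193, 153, 119, 153, 223, 235, 209, 205, 210] (372, 203)
```

The rail profile puts the rails at −20.5 to −13.5 mm and +13.5 to +20.5 mm about the tool, so the bush is centred. I'll lower it.

Call:
play_rows(
  translation=[
    [0.0015, 0, 0.004],
    [0, 0, 0.004],
    [0, 0, 0.003],
    [0, 0, 0.002],
    [0, 0, 0.0015],
    [0, 0, 0.001],
    [0, 0, 0],
  ],
  delta_rot=[
    [0, 0, 0],
    [0, 0, 0],
    [0, 0, 0],
    [0, 0, 0],
    [0, 0, 0],
    [0, 0, 0],
    [0, 0, 0],
  ],
  grip=[-1, -1, -1, -1, -1, -1, -1],
)

```text
clock: 26.65
tool_pos: [0.4638, 0.0653, 0.1304]
eef_rot: [0.672, 0.741, -0.0, -0.0]
contact_force: [-0.2, 0.4, 0.6]
opening: 0.27
finger_force: 12.1
```

```bash
python3 -c "
from h import *
s=r.get_state();print({k:np.round(v,4).tolist() for k,v in s.items() if k in('clock','tool_pos','eef_rot','contact_force','moment','opening')})"
```

```text
{'clock': 26.65, 'tool_pos': [0.4638, 0.0653, 0.1304], 'eef_rot': [0.6716, 0.7409, -0.0, -0.0001], 'contact_force': [-0.2123, 0.367, 0.5688], 'moment': [-0.091, 0.0469, 0.0073], 'opening': 0.2704}
```

Nearly down. I'll go the last bit until it touches.

Call:
play_rows(
  translation=[
    [0, 0, 0.0005],
    [0, 0, 0.0005],
    [0, 0, 0],
  ],
  delta_rot=[
    [0, 0, 0],
    [0, 0, 0],
    [0, 0, 0],
  ],
  grip=[-1, -1, -1],
)

```text
clock: 27.02
tool_pos: [0.4639, 0.0653, 0.1298]
eef_rot: [0.672, 0.741, 0.0, 0.0]
contact_force: [0.0, -0.1, 3.3]
opening: 0.264
finger_force: 12.1
```

Call:
play_rows(
  translation=[
    [0, 0, 0],
    [0, 0, 0],
  ],
  delta_rot=[
    [0, 0, 0],
    [0, 0, 0],
  ],
  grip=[-1, -1],
  squeeze=3,
)

```text
clock: 27.28
tool_pos: [0.4639, 0.0653, 0.1297]
eef_rot: [0.672, 0.741, 0.0, 0.0]
contact_force: [-0.1, -1.4, 5.1]
opening: 0.27
finger_force: 3.0
```

Call:
play_rows(
  translation=[
    [0, 0, 0],
    [0, 0, 0],
    [0, 0, 0],
    [0, 0, -0.01],
    [0, 0, -0.02],
    [0, 0, -0.03],
    [0, 0, -0.04],
    [0, 0, -0.04],
    [0, 0, 0],
  ],
  delta_rot=[
    [0, 0, 0],
    [0, 0, 0],
    [0, 0, 0],
    [0, 0, 0],
    [0, 0, 0],
    [0, 0, 0],
    [0, 0, 0],
    [0, 0, 0],
    [0, 0, 0],
  ],
  grip=[-0.35, -0.2, 0, 0, 0, 0, 0, 0, 0],
)

```text
clock: 28.4
tool_pos: [0.4651, 0.0654, 0.2724]
eef_rot: [0.672, 0.741, 0.003, 0.002]
contact_force: [-0.4, 0.6, -0.0]
opening: 0.499
finger_force: 0.0
```

Run:
```python
from h import *
s=r.get_state();print({k:np.round(v,4).tolist() for k,v in s.items() if k in("clock","tool_pos","contact_force","opening")})
k=r.get_calibration("wrist");im=r.snapshot("wrist");cv2.imwrite("pics/w8.png",im)
for c in("wrist","side"):
    if c=="side": r.snapshot(c)
    for t in("bush_4","kick_arm","bail_knob"):
        print(c,t,[(np.round(d["point"],3).tolist(),round(d["confidence"],2)) for d in r.look_for(c,t)])
    for d in r.silhouettes(c,"bush_4"):
        p=np.argwhere(d["pixels"]);print("  sil",round(d["confidence"],2),p.mean(0)[::-1].round(1),p.min(0)[::-1],p.max(0)[::-1])
# dark bore near the nest at top z=.083
a=rectify(im,k,.4638+.03,.063+.03,.083,.0002,300,300);g=cv2.cvtColor(a,cv2.COLOR_BGR2GRAY)
n,l,st,ce=cv2.connectedComponentsWithStats((g<120).astype(np.uint8))
for i in range(1,n):
    if 100<st[i,4]<3000: print(st[i].tolist(),"world",.4938-ce[i][1]*.0002,.093-ce[i][0]*.0002)
```

```text
{'clock': 28.4, 'tool_pos': [0.4651, 0.0654, 0.2724], 'contact_force': [-0.3788, 0.618, -0.0489], 'opening': 0.4987}
wrist bush_4 [([0.462, 0.068, 0.081], 0.88), ([0.476, 0.198, 0.028], 0.87), ([0.523, 0.24, 0.028], 0.65), ([0.469, 0.017, 0.045], 0.27)]
wrist kick_arm [([0.468, -0.003, 0.082], 0.59)]
wrist bail_knob [([0.481, -0.084, 0.077], 0.66)]
  sil 0.91 [343.5  58.1] [333  47] [354  69]
  sil 0.67 [388.5  29.2] [376  17] [401  42]
  sil 0.61 [317. 192.] [306 178] [329 207]
side bush_4 [([0.406, 0.331, 0.018], 0.75), ([0.487, 0.322, 0.01], 0.61), ([0.476, 0.206, 0.018], 0.49), ([0.523, 0.25, 0.021], 0.48), ([0.466, 0.001, 0.046], 0.32)]
side kick_arm [([0.475, -0.0, 0.1], 0.67)]
side bail_knob [([0.482, -0.104, 0.093], 0.47)]
  sil 0.75 [277.7 255.3] [272 247] [283 263]
  sil 0.73 [273.  289.7] [266 283] [280 297]
  sil 0.7 [306.5 250.3] [302 243] [311 257]
  sil 0.66 [308.6 304.4] [302 295] [316 313]
[158, 15, 45, 31, 759] world 0.4880057971014493 0.056656653491436094
[230, 15, 53, 37, 970] world 0.4870880412371134 0.04059752577319588
[196, 71, 97, 43, 2045] world 0.4764749144254279 0.043782102689486554
[85, 133, 17, 51, 306] world 0.46232679738562094 0.07480326797385621
[140, 137, 23, 27, 506] world 0.46378814229249016 0.06292608695652174
[210, 158, 90, 38, 1934] world 0.4576046535677353 0.040811271975180974
[247, 215, 53, 41, 1354] world 0.4473304283604136 0.03708138847858198
[179, 230, 52, 47, 1321] world 0.44289220287660863 0.05162604087812263
[0, 286, 30, 9, 182] world 0.43590659340659343 0.09070989010989011
```

Call:
play_rows(
  translation=[
    [0, 0, -0.02],
    [0, 0, 0],
    [0, 0, 0],
    [0, 0, 0],
  ],
  delta_rot=[
    [0, 0, 0],
    [0, 0, 0],
    [0, 0, 0],
    [0, 0, 0],
  ],
  grip=[0, 0, 0, 0],
)

```text
clock: 29.4
tool_pos: [0.4635, 0.0652, 0.2889]
eef_rot: [0.672, 0.741, -0.0, -0.0]
contact_force: [-0.6, 0.5, 1.3]
opening: 0.497
finger_force: 0.0
```

```bash
python3 -c "
from plant import r
print(r.finish_job())"
```

```text
the job is handed in; nothing more can be done
None
```

The job is handed in at about 29 s: by my last measurements the catch alone holds the kicker arm and the tall slim bush stands upright in the nest, with the robot clear, but the hand-in returned no verdict.

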